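Seat a lens in its lens board and close the keeper

ROBOT

A 6-joint arm with a two-finger parallel gripper is mounted at the origin on a cart in front of the work surface, level with it; the furniture and walls round the work are solid. World frame = base frame: x ahead of the robot, y to its left, z up, the work surface at z = 0. Lengths are in m, angles in degrees, forces in N, time in s.
With the tool pointing down it reaches from about 0.25 to 0.725 m from the base axis. Payload 9.7 kg.
Tool frame: the origin (TCP) lies midway between the tips of the shut fingers; the grasp point (between the pads) lies 19 mm behind it; z points along the fingers, y is the direction in which the jaws open and shut (so a half turn about z gives the same grasp; the last joint's range is limited). The gripper opens to 85 mm and grips with 20 to 120 N. Pads are 22 mm wide; open, the fingers measure 114 mm over their backs; the gripper's body (76 mm by 85 mm) begins 54 mm behind the grasp point. The pads swing forward as they close: fully open they stand 13 mm farther back than shut.
Start: joints at [67.781, 4.979, 10.078, 95.1, 0, 90], TCP at [0.208, 0.509, 0.208] pointing down, gripper open.
Joint ranges: [-179.16, 179.16], [-48.56, 103.87], [-65.8, 70.77], [-126.05, 130.52], [-82.76, 87.17], [-180, 180]. Speed limits (degrees/s): [127.2, 127.2, 147.25, 180, 180, 180].

INTERFACE

Orientations are given as [roll, pitch, yaw] about the fixed x, y, z axes, in that order (R = Rz(yaw) Ry(pitch) Rx(roll)).
In Python, from workcell import get_obs, camera, get_calibration, job_done gives the robot as it stands.
- The arm moves only by the tool play_rows, never from a script. Its argument "commands" is text: rows parted by semicolons, each of 5 numbers parted by spaces: the opening, from 0 (shut) to 1 (fully open), then the shift along the world's x, y, z in mm, then the turn about the world's z in degrees. A call has 1 to 10 rows; each row is the pose to reach, as a shift and turn from the pose commanded when the call began; what a row does not reach only later rows make up. A row lasts 1/12 s, in which the tool goes at most 41.7 mm and 7.16 degrees, less where a joint would pass 70% of its speed; a pose out of reach is approached as far as the arm can. A call with a gripper value outside its range is refused whole. The fingers move at their own pace and stop on an object; "force" is the grip in N (left out, the last holds). Time passes only in rows, so rows that repeat a pose let the fingers close. It gives the time, the measured TCP pose, the force and the opening at its end, in the units of the state.
- get_obs(): the state, without advancing time (a new reading comes with each control period).
- camera(name): name is "scene" or "top" or "wrist"; returns the picture (420x560x3 uint8, red, green, blue); there is no depth.
- get_calibration(name): a dict with "fx", "fy", "cx", "cy" (pixels), "k1" (the pictures are not rectified: a ray, as slopes to the right and down, at radius r is drawn at 1 + k1 r^2 times it, then the intrinsics apply), "eye" and "attitude" of the camera in the world; the wrist camera has in their place "mount" (4x4, takes a point from camera to tool coordinates, whose origin is the TCP and whose axes are the flange's). Camera axes: x right, y down, z forward; pixel columns grow to the right and rows downward; lengths in m; the calibration is good to about 2 mm. A picture is of the moment at which its call begins: read the wrist's pose just before it. get_calibration takes no time and is no camera call.
- job_done(): hands the job in, once; it reports no verdict.
The state is a dict: "time": time; "q": joint angles; "qd": joint speeds; "joint_efforts": joint torques, N m; "ee_pos": TCP position; "tcp_rot": TCP orientation; "wrist_force": force on the tool from outside, world axes, zero at the start; "torque": the same for the moment, N m; "opening": finger opening in m.
Only numpy, scipy, OpenCV 4.12 (cv2) and the standard library are available. Lean on these libraries where they do the work, as an engineer would, in place of code of your own. Each camera call takes 0.05 s, during which the arm holds its last target.

TASK

Slide the mounted lens along the channel of the lens board, keeping it down on the board and pushing only gently because it is glass, until you feel it drop flat into the round seat, which is somewhere along the channel. Then swing the keeper bar over the lens as far as it goes, and leave the small things round about where they are.

Things in the scene. Friction and masses are not known exactly. Their poses are not given: they have to be found in the camera images.
- channel: Straight aluminium channel, 250 x 94 mm, 18.5 mm high, fixed on the table; origin under its middle. Its x axis runs lengthwise from the open end, where the lens starts, to the keeper's end; y across, z up. Its floor is a plywood lens board, 70 mm wide. Two low lips, 3.5 mm above the board and 45.6 mm apart, guide the lens with 0.8 mm play each side. Above them is only the keeper.
- channel_mid (a point): Point on the board's top face (15 mm above the table) mid-channel, axes as the channel's. The board has one round seat, 46.4 mm across, 4 mm deep, dark mark on its floor, on the centre line. The board is clamped anew each time: seat centre at x = -30 to +15 mm from here, not measured. A slowly pushed lens (under 1 N) falls in by its weight, then stops hard on the seat's far side: the force jumps.
- lens_mid (a point): Centre of the mounted lens: flat loose disc, plain metal rim and flat glass, 44 mm across, 9 mm thick, about 45 g; z is its axis. It starts flat on the board at x = -92 to -78 mm of channel_mid, centre 4.5 mm above the board. Seated: centre 0.5 mm, top 5 mm above the board. It must not be lifted over 8 mm, nor pushed, squeezed or pressed by the fingers with over 25 N.
- keeper_post (a point): Middle of the black upright finger post, 14 mm across, 30 mm tall, 25.5 to 55.5 mm above the table, near the free end of the flat steel keeper bar (16 mm wide, 4 mm thick, reaching 130 mm from its pivot) and 108 mm from the pivot. The bar swings level, its underside 6.5 mm above the board: it clears a seated lens by 1.5 mm but strikes one that is not seated.
- keeper_pivot (a point): The keeper bar's upright pivot axis, on the side wall of the channel at x = +90, y = -46 mm of channel_mid, 21 mm above the table; a small round nut stands on it, up to 32 mm above the table.
- keeper (a joint): Swing of the keeper bar, rad, clockwise seen from above. The line from pivot to post points at 255 degrees minus this, counter-clockwise from the channel's x axis. It starts at 0 to 0.3, out to the side (-y); at its stop, 1.80, the bar lies slantwise over the channel and the seat. Light friction (under 1 N at the post); it stays where it is left.
- eraser: Bystander: block eraser, 22 x 51 x 12 mm, loose on the table on the robot's side of the channel; origin under its centre.
- stone_1: Bystander: dark pebble, 40 x 42 x 19 mm, loose; origin under its centre.
- clip_a: Bystander: spring clip, 58 x 32 x 12 mm, loose, on the robot's side of the channel; origin under its centre.
- timer: Bystander: round wind-up timer, 58 mm across, 49 mm tall, loose, beyond the channel; origin under its centre.
There are look-alikes about, which are no part of the job. What is meant by the part that bears lens_mid is not purple, and is the smaller of those in its own colour.

How it is judged (in metres and radians):
On the way, in this order (a step that is already met when the one before it is completed fails the run):
1. the lens lies flat in the seat, the keeper still open (z of lens_mid in the frame of channel_mid between -0.002 and 0.002 m and x of lens_mid in the frame of channel_mid between -0.034 and 0.02 m and angle between lens_mid's own z axis and vertical below 0.05 rad and value of joint keeper below 0.8 rad), for 0.2 s.
2. the keeper is swung over the lens (value of joint keeper above 1.68 rad), for 0.2 s.
At the end, for the whole second after the job is handed in: The lens lies flat (within 0.05 rad) at the bottom of its seat, its centre within 2 mm of the height of the board's top face, and the keeper is closed over it to at least 1.68 rad of its 1.80 (z of lens_mid in the frame of channel_mid between -0.002 and 0.002 m and x of lens_mid in the frame of channel_mid between -0.034 and 0.02 m and angle between lens_mid's own z axis and vertical below 0.05 rad and value of joint keeper above 1.68 rad); the robot touches nothing.
It fails at once if the fingers pushed, squeezed or pressed the lens with more than 25 N (contact force between the fingers and lens above 25 N).
It fails at once if the lens was lifted more than 8 mm off the board (z of lens_mid in the frame of channel_mid above 0.0125 m).
It fails at once if a bystander was moved more than 20 mm (distance of any of eraser, stone_1, clip_a, timer from where it was at the start of the episode above 0.02 m).
It also fails if it takes over 48 s, if anything falls off the work surface, if the arm or the gripper's body presses on something with over 40 N, if the wrist force passes 120 N, or if a joint passes its speed limit or range.

## Working session

There is one attempt and no reset: what is moved stays moved. The work goes in short steps, Python scripts to look and compute and a tool call to move; the robot and the scene stay as the last step left them, time stands still between calls to the robot, and variables do not carry over. Pictures are saved under pics/ and viewed, and the job is handed in when it is done.

Besides the shell and the picture viewer there is one more tool, called as a command line: name --argument value ..., lists and objects as JSON in quotes. play_rows: Moves the arm, as the interface text tells. Its arguments: {"type":"object","properties":{"commands":{"type":"string"},"force":{"type":"number"}},"required":["commands"]}

```bash
mkdir -p pics; ls
python3 - <<'E'
from workcell import *
import cv2
print(get_obs())
for n in ("scene","top","wrist"):
    print(n,get_calibration(n))
for n in ("scene","top"):
    cv2.imwrite(f"pics/{n}0.png",camera(n)[:,:,::-1])
E
```

```text
pics
{'time': 0.0, 'q': array([6.77814206e+01, 5.01107378e+00, 1.00336945e+01, 9.51006139e+01,
       1.88505547e-03, 8.99991924e+01]), 'qd': array([-0.05311813, -0.04378823, -0.04110561,  0.03088109,  0.02319815,
       -0.06325284]), 'joint_efforts': array([-8.64498143e-04, -5.20384347e+01,  4.64806902e+01,  1.59660674e-02,
       -9.59685008e-05, -1.52619157e-05]), 'ee_pos': array([0.20786489, 0.50891238, 0.20767655]), 'tcp_rot': array([-1.79922007e+02, -1.88615311e-03,  1.57782226e+02]), 'wrist_force': array([ 0.45043576, -0.15498835, -0.49879742]), 'torque': array([-0.01079531,  0.02939046, -0.00268423]), 'opening': 0.0854031683835562}
scene {'fx': 439.0185173095801, 'fy': 439.0185173095801, 'cx': 283.93461162179824, 'cy': 210.94588888982437, 'k1': -0.13122611528461725, 'eye': array([ 0.22626165, -0.61054226,  0.66697267]), 'attitude': array([-128.03781136,    0.27729273,  -25.51109811])}
top {'fx': 517.6214024854733, 'fy': 517.6214024854733, 'cx': 282.03732678867397, 'cy': 211.71404956987027, 'k1': -0.016061542095255267, 'eye': array([0.41915997, 0.07594529, 1.15529867]), 'attitude': array([-172.5099111 ,   -0.29213865,  -91.68337904])}
wrist {'fx': 333.53856967554873, 'fy': 333.53856967554873, 'cx': 279.4573252127812, 'cy': 207.0127963138467, 'k1': -0.06616897743857202, 'mount': array([[ 5.02425825e-04, -9.62839777e-01, -2.70072790e-01,
         6.80797637e-02],
       [ 9.99999799e-01,  3.79254802e-04,  5.08248591e-04,
         1.53598588e-05],
       [-3.86935558e-04, -2.70072991e-01,  9.62839774e-01,
        -1.64909672e-01],
       [ 0.00000000e+00,  0.00000000e+00,  0.00000000e+00,
         1.00000000e+00]])}
```

View pics/scene0.png

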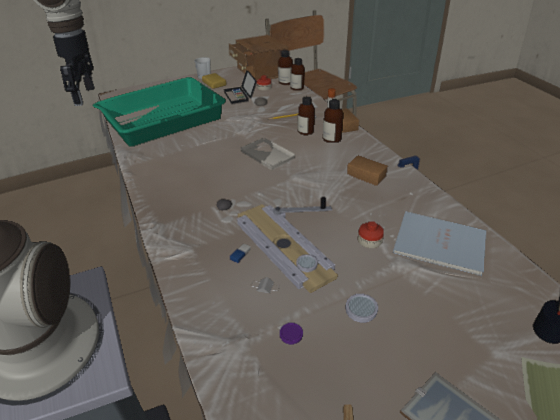

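View pics/top0.png

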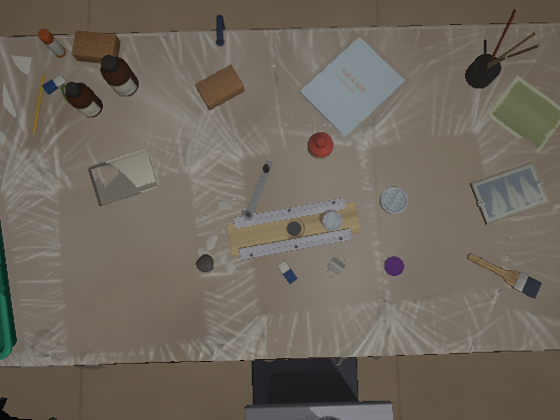

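```bash
cat > h.py <<'E'
import numpy as np, cv2
from workcell import *
from scipy.spatial.transform import Rotation as R
def K(c): return np.array([[c['fx'],0,c['cx']],[0,c['fy'],c['cy']],[0,0,1]])
def pose(n,obs=None):
    c=get_calibration(n)
    if n!='wrist': return c,R.from_euler('xyz',c['attitude'],degrees=True).as_matrix(),np.array(c['eye'])
    T=np.eye(4);T[:3,:3]=R.from_euler('xyz',obs['tcp_rot'],degrees=True).as_matrix();T[:3,3]=obs['ee_pos']
    M=T@c['mount'];return c,M[:3,:3],M[:3,3]
def ray(n,uv,z,obs=None):
    c,A,e=pose(n,obs); uv=np.atleast_2d(np.array(uv,float))
    p=cv2.undistortPoints(uv[:,None],K(c),np.array([c['k1'],0,0,0,0.]))[:,0]
    d=np.c_[p,np.ones(len(p))]@A.T
    return e+d*((z-e[2])/d[:,2])[:,None]
def proj(n,P,obs=None):
    c,A,e=pose(n,obs); Q=(np.atleast_2d(P)-e)@A
    return cv2.projectPoints(Q,np.zeros(3),np.zeros(3),K(c),np.array([c['k1'],0,0,0,0.]))[0][:,0]
E
python3 - <<'E'
from h import *
im=cv2.imread('pics/top0.png'); c=im[140:300,190:420]; cv2.imwrite('pics/c1.png',cv2.resize(c,None,fx=3.4,fy=3.4,interpolation=cv2.INTER_CUBIC))
im=cv2.imread('pics/scene0.png'); c=im[180:360,200:410]; cv2.imwrite('pics/c2.png',cv2.resize(c,None,fx=3.3,fy=3.3,interpolation=cv2.INTER_CUBIC))
E
```

```text
(no output)
```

View pics/c1.png

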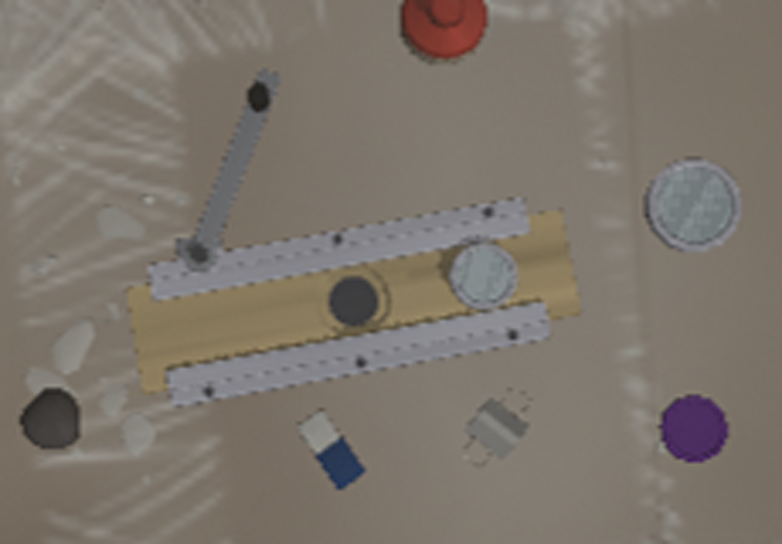

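View pics/c2.png

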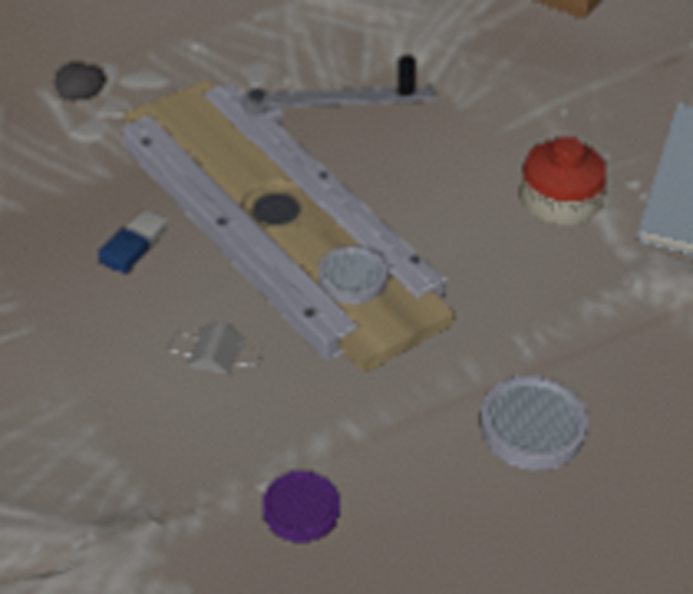

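Possible lenses: the disc in the channel, top-view pixel (332,220); the larger disc in the same colour at (394,200); and the purple cap at (394,266). The description (smaller, not purple, on the board) picks (332,220). The close crop confirms it: a metal rim with glass, lying between the lips. The crop also shows the seat with its dark mark at about (294,228) and the keeper post at (266,168). Next I'll measure these.

Run:
```python
from h import *
u=lambda x,y:(x/3.4+190,y/3.4+140)
s=lambda x,y:(x/3.3+200,y/3.3+180)
r=ray('top',[u(148,265),u(525,198),u(172,404),u(550,335)],0.0185)
print('rail',r.round(4)); 
m=r.mean(0); d=(r[1]+r[3]-r[0]-r[2])/2; d=-d[:2]; print('len',np.linalg.norm(d),'w',np.linalg.norm(r[0]-r[2]),'ang',np.degrees(np.arctan2(d[1],d[0])),m)
ex=d/np.linalg.norm(d); ey=np.array([-ex[1],ex[0]])
def ch(p): q=p[:2]-m[:2]; return (q@ex*1000,q@ey*1000)
for n,pt,z in (('lens',u(484,274),.024),('seatring',u(358,299),.015),('mark',u(353,301),.011),('post',u(259,97),.0555),('nut',u(199,252),.032)):
    p=ray('top',pt,z)[0]; print(n,p.round(4),np.round(ch(p),1))
for n,pt,z in (('S lens',s(354,269),.024),('S mark',s(275,208),.011),('S post top',s(407,60),.0555),('S post bot',s(407,93),.0255),('S nut',s(257,92),.032)):
    p=ray('scene',pt,z)[0]; print(n,p.round(4),np.round(ch(p),1))
for n,pt in (('eraser',u(332,450)),('clip',u(498,430)),('timer',u(444,15)),('stone',u(50,420))):
    p=ray('top',pt,.01)[0]; print(n,p.round(3),np.round(ch(p),1))
```

```text
rail [[ 0.5576  0.1734  0.0185]
 [ 0.5946 -0.0738  0.0185]
 [ 0.467   0.1595  0.0185]
 [ 0.5044 -0.086   0.0185]]
len 0.24914266426620377 w 0.09159617549801975 ang 98.59169137906635 [0.53092879 0.04325863 0.0185    ]
lens [ 0.5448 -0.0443  0.024 ] [-88.7  -0.6]
seatring [0.5318 0.0375 0.015 ] [-5.9  0. ]
mark [0.531  0.0406 0.011 ] [-2.6  0.3]
post [0.6589 0.0977 0.0555] [  34.7 -134.6]
nut [0.5634 0.1393 0.032 ] [ 90.1 -46.5]
S lens [ 0.5477 -0.0423  0.024 ] [-87.1  -3.8]
S mark [0.5335 0.0438 0.011 ] [ 0.2 -2.7]
S post top [0.6644 0.0997 0.0555] [  35.8 -140.4]
S post bot [0.666  0.0994 0.0255] [  35.3 -141.9]
S nut [0.5652 0.1402 0.032 ] [ 90.7 -48.4]
eraser [0.435 0.057 0.01 ] [28.3 93. ]
clip [ 0.444 -0.051  0.01 ] [-79.9  99.5]
timer [ 0.721 -0.026  0.01 ] [ -97.3 -177.7]
stone [0.459 0.239 0.01 ] [204.5  41.5]
```

play_rows --commands "0 343 -599 -40 -59;0 343 -599 -40 -59;0 343 -599 -40 -59;0 343 -599 -40 -59;0 343 -599 -40 -59;0 343 -599 -40 -59;0 343 -599 -40 -59;0 343 -599 -40 -59;0 343 -599 -40 -59;0 343 -599 -40 -59" --force 20

```text
time: 0.93
ee_pos: [0.4151, 0.1461, 0.1841]
tcp_rot: [180.0, -0.0, 98.6]
wrist_force: [0.8, 1.5, 0.7]
opening: -0.0001
```

play_rows --commands "0 133 -230 -80 0;0 133 -230 -80 0;0 133 -230 -80 0;0 133 -230 -80 0;0 133 -230 -80 0;0 133 -230 -80 0;0 133 -230 -80 0;0 133 -230 -80 0;0 133 -230 -80 0;0 133 -230 -80 0"

```text
time: 1.77
ee_pos: [0.5473, -0.0816, 0.1041]
tcp_rot: [-180.0, -0.0, 98.8]
wrist_force: [-0.1, 0.4, 0.7]
opening: -0.0002
```

Run:
```python
from h import *
o=get_obs(); print(o['ee_pos'],o['tcp_rot'],o['wrist_force'],o['time'])
im=camera('wrist')[:,:,::-1]; cv2.imwrite('pics/w1.png',im); np.save('o1.npy',np.r_[o['ee_pos'],o['tcp_rot']])
```

```text
[ 0.5473133  -0.08157068  0.104111  ] [-1.79954878e+02 -2.78754757e-02  9.87653047e+01] [-0.11757584  0.43019046  0.66187655] 1.7667
```

View pics/w1.png

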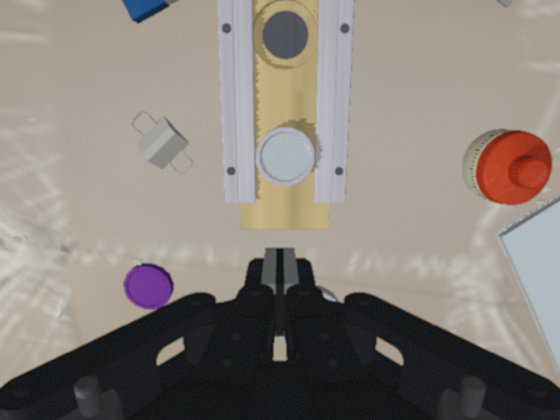

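The wrist view looks along the channel: lens at (286,156), seat mark at (286,35), fingers shut behind the lens at (280,255).

Run:
```python
from h import *
o=np.load('o1.npy'); o=dict(ee_pos=o[:3],tcp_rot=o[3:])
f=lambda uv,z:ray('wrist',uv,z,o)[0]
L=f((286,156),.024);S=f((286,36),.011);a=f((255,200),.0185);b=f((317,200),.0185);E1=f((225,202),.0185);E2=f((347,201),.0185)
print(L.round(4),S.round(4),a.round(4),b.round(4),E1.round(4),E2.round(4),((E1+E2)/2).round(4))
d=S-L;print(np.degrees(np.arctan2(d[1],d[0])),np.linalg.norm(d[:2]),np.linalg.norm(E1-E2))
print(o['ee_pos'])
print(proj('wrist',o['ee_pos'],o))
```

```text
[ 0.5465 -0.0428  0.024 ] [0.5335 0.0405 0.011 ] [ 0.5283 -0.0807  0.0185] [ 0.5758 -0.0733  0.0185] [ 0.5054 -0.0859  0.0185] [ 0.5991 -0.0705  0.0185] [ 0.5523 -0.0782  0.0185]
98.88095947639042 0.0843261348207413 0.09493774032686253
[ 0.5473133  -0.08157068  0.104111  ]
[[278.81788688 246.93521866]]
```

play_rows --commands "0 6 -5 -20 0;0 6 -5 -40 0;0 6 -5 -60 0;0 6 -5 -75 0;0 6 -5 -80 0;0 6 -5 -84 0;0 6 -5 -86 0;0 6 -5 -86 0"

```text
time: 2.48
ee_pos: [0.5541, -0.0865, 0.0191]
tcp_rot: [179.9, 0.0, 98.8]
wrist_force: [-0.3, 0.1, -0.4]
opening: 0.0002
```

Run:
```python
from h import *
o=get_obs(); print(o['ee_pos'],o['tcp_rot'],o['wrist_force'],o['time'])
im=camera('wrist')[:,:,::-1]; cv2.imwrite('pics/w2.png',im)
```

```text
[ 0.55405161 -0.08645279  0.01910446] [1.79937825e+02 1.81966603e-02 9.88174716e+01] [-0.32875562  0.14925789 -0.37076405] 2.4833
```

View pics/w2.png

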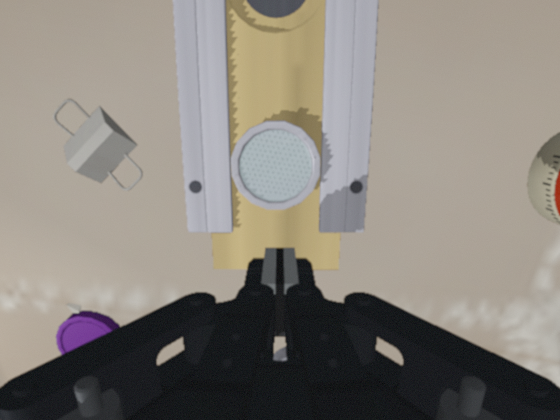

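play_rows --commands "0 -2 3 -2 0;0 -2 6 -2 0;0 -3 9 -2 0;0 -3 11 -2 0;0 -3.3 12 -2 0;0 -3.5 13 -2 0;0 -3.6 14 -2 0;0 -3.8 15 -2 0;0 -4 16 -2 0;0 -4.1 17 -2 0"

```text
time: 3.37
ee_pos: [0.5496, -0.0698, 0.0163]
tcp_rot: [-180.0, 0.0, 98.8]
wrist_force: [0.2, -0.1, -0.4]
opening: 0.0003
```

Run:
```python
from h import *
o=get_obs(); print(o['ee_pos'],o['tcp_rot'],o['wrist_force'],o['time'])
im=camera('wrist')[:,:,::-1]; cv2.imwrite('pics/w3.png',im)
```

```text
[ 0.54955965 -0.06979932  0.01627376] [-1.79997001e+02  1.17874106e-03  9.87744481e+01] [ 0.22068909 -0.05591744 -0.3817954 ] 3.3667
```

View pics/w3.png

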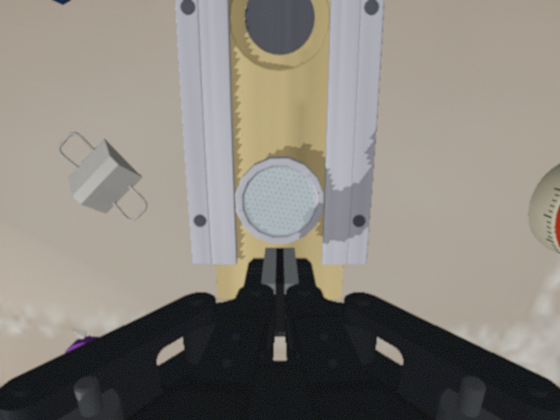

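play_rows --commands "0 -0.2 1 1 0;0 -0.3 2 1 0;0 -0.5 3 1 0;0 -0.8 5 1 0;0 -1.1 7 1 0;0 -1.4 9.5 1 0;0 -1.8 12 1 0;0 -2.2 14.5 1 0;0 -2.6 17 1 0;0 -3 19.5 1 0"

```text
time: 4.25
ee_pos: [0.5465, -0.05, 0.0173]
tcp_rot: [-180.0, 0.0, 98.8]
wrist_force: [-0.3, 0.3, 1.0]
opening: 0.0001
```

play_rows --commands "0 -0.4 2.5 0 0;0 -0.8 5 0 0;0 -1.1 7.5 0 0;0 -1.5 10 0 0;0 -1.9 12.5 0 0;0 -2.3 15 0 0;0 -2.7 17.5 0 0;0 -3.1 20 0 0;0 -3.4 22 0 0;0 -3.7 24 0 0"

```text
time: 5.08
ee_pos: [0.5429, -0.0261, 0.0173]
tcp_rot: [-180.0, 0.0, 98.8]
wrist_force: [-0.1, -0.5, 0.1]
opening: -0.0002
```

Run:
```python
from h import *
o=get_obs(); print(o['ee_pos'],o['tcp_rot'],o['wrist_force'],o['time'])
im=camera('wrist')[:,:,::-1]; cv2.imwrite('pics/w4.png',im)
```

```text
[ 0.54285099 -0.02608542  0.01728104] [-1.79999109e+02  1.06292160e-03  9.87825989e+01] [-0.14024402 -0.46077352  0.08938075] 5.0833
```

View pics/w4.png

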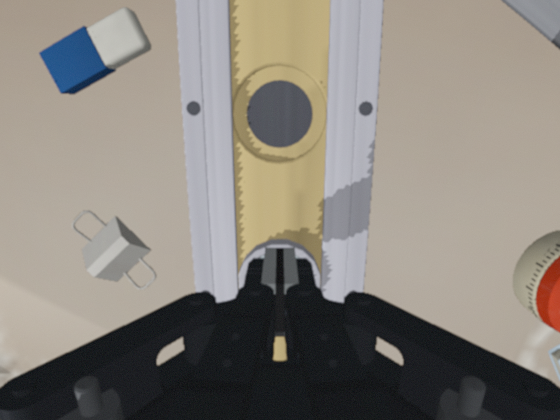

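Run:
```python
from h import *
o=get_obs()
print(ray('wrist',[(280,240),(280,112),(280,65),(280,248)],.024,o).round(4))
print(ray('wrist',[(280,112),(280,248)],.0173,o).round(4))
print(proj('wrist',o['ee_pos'],o))
for n in('scene','top'): cv2.imwrite(f'pics/{n}4.png',camera(n)[:,:,::-1])
a=cv2.imread('pics/scene4.png')[180:320,220:380];b=cv2.imread('pics/top4.png')[150:290,210:390]
cv2.imwrite('pics/c4.png',np.vstack([cv2.resize(a,(480,300)),cv2.resize(b,(480,300))]))
```

```text
[[ 0.5424 -0.0193  0.024 ]
 [ 0.5328  0.0426  0.024 ]
 [ 0.5297  0.0627  0.024 ]
 [ 0.5431 -0.0236  0.024 ]]
[[ 0.5328  0.0426  0.0173]
 [ 0.5435 -0.0264  0.0173]]
[[278.81782161 246.93548579]]
```

View pics/c4.png

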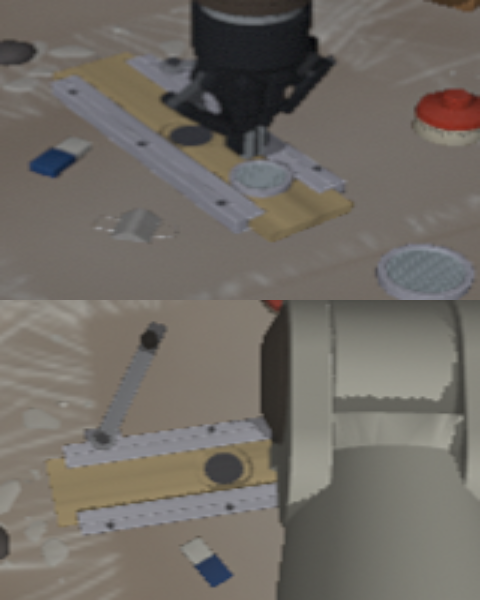

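Run:
```python
from h import *
o=get_obs();print(o['ee_pos'])
a=cv2.imread('pics/scene4.png');e=o['ee_pos']
print(proj('scene',[e,e+[0,0,.008],[.5465,-.0428,.024]]))
c=a[215:285,270:340];cv2.imwrite('pics/c5.png',cv2.resize(c,(700,700),interpolation=cv2.INTER_CUBIC)[:600])
```

```text
[ 0.54289835 -0.02619317  0.01730086]
[[301.61455923 259.63934051]
 [301.69413572 256.90133979]
 [306.89819083 261.84431265]]
```

View pics/c5.png

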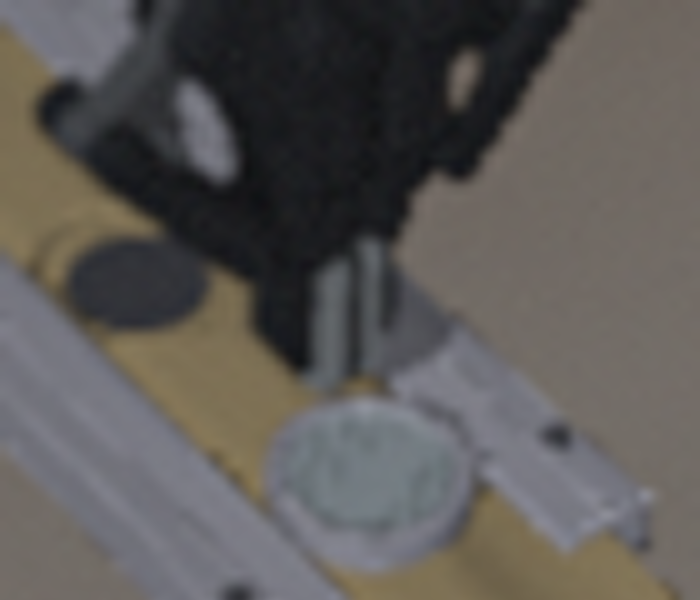

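Run:
```python
from h import *
from scipy.optimize import fsolve
o=get_obs();Rt=R.from_euler('xyz',o['tcp_rot'],degrees=True).as_matrix()
P=lambda x,d:o['ee_pos']+Rt@np.array([x,0,-d])
f=lambda v:[proj('wrist',P(v[0],v[1]),o)[0][1]-248,proj('scene',P(-v[0],v[1]))[0][1]-254]
s=fsolve(f,[.01,.01]);print(s,f(s))
for d in(0,.005,.01,.013,.015,.02):print(d,[proj('wrist',P(w,d),o)[0].round(1).tolist() for w in(0,.008,.011)],[proj('scene',P(-w,d))[0].round(1).tolist() for w in(0,.008,.011)])
```

```text
[0.00925803 0.02364156] [np.float64(3.950617610826157e-12), np.float64(-1.4210854715202004e-13)]
0 [[278.8, 246.9], [278.8, 232.8], [278.8, 227.4]] [[301.6, 259.6], [303.9, 261.8], [304.7, 262.7]]
0.005 [[278.8, 250.6], [278.8, 236.1], [278.8, 230.6]] [[301.7, 257.9], [303.9, 260.1], [304.8, 261.0]]
0.01 [[278.8, 254.6], [278.8, 239.7], [278.8, 234.0]] [[301.7, 256.2], [304.0, 258.4], [304.8, 259.2]]
0.013 [[278.8, 257.0], [278.8, 241.9], [278.8, 236.2]] [[301.7, 255.2], [304.0, 257.4], [304.9, 258.2]]
0.015 [[278.8, 258.7], [278.8, 243.5], [278.8, 237.6]] [[301.8, 254.5], [304.0, 256.7], [304.9, 257.5]]
0.02 [[278.8, 263.1], [278.8, 247.5], [278.8, 241.5]] [[301.8, 252.7], [304.1, 254.9], [305.0, 255.8]]
```

The lens has not moved. In both views the shut fingertips sit about 20 mm short of the reported TCP, so they passed over the lens without touching it. I'll go back behind the lens and feel for the board.

play_rows --commands "0 0 0 10 0;0 2 -15 12 0;0 6 -40 12 0;0 11 -64 12 0;0 11 -66 12 0;0 11 -66 5 0;0 11 -66 -2 0;0 11 -66 -6 0;0 11 -66 -8 0;0 11 -66 -8 0"

```text
time: 6.07
ee_pos: [0.5533, -0.0915, 0.0084]
tcp_rot: [-179.9, -0.0, 98.8]
wrist_force: [-0.5, -0.3, 0.4]
opening: -0.0002
```

Run:
```python
from h import *
o=get_obs(); print(o['ee_pos'],o['tcp_rot'],o['wrist_force'],o['time'])
cv2.imwrite('pics/w5.png',camera('wrist')[:,:,::-1]);a=camera('scene')[:,:,::-1];cv2.imwrite('pics/s5.png',a)
cv2.imwrite('pics/c6.png',cv2.resize(a[220:300,275:355],(600,600),interpolation=cv2.INTER_CUBIC))
```

```text
[ 0.55326774 -0.09153392  0.00838945] [-1.79921257e+02 -2.91959788e-02  9.88328196e+01] [-0.4767753  -0.34618073  0.36001313] 6.0667
```

View pics/c6.png

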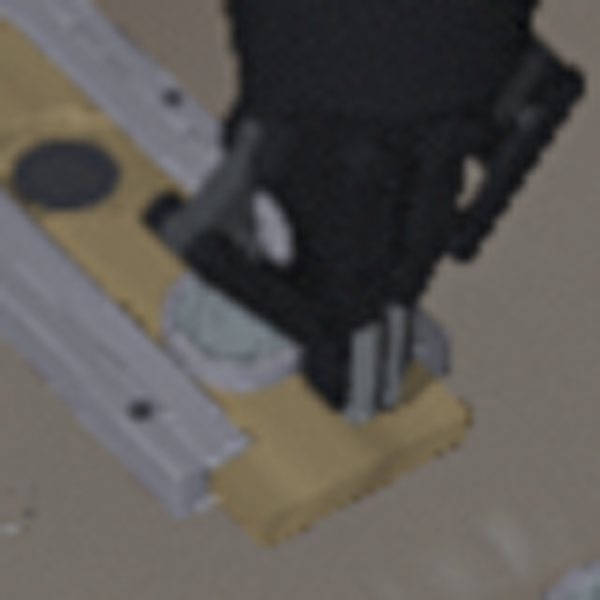

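play_rows --commands "0 0 0 -1 0;0 0 0 -2 0;0 0 0 -3 0;0 0 0 -4 0;0 0 0 -4 0"

```text
time: 6.58
ee_pos: [0.5538, -0.0923, 0.0051]
tcp_rot: [-180.0, -0.0, 98.8]
wrist_force: [-1.0, 0.6, 0.6]
opening: 0.0
```

play_rows --commands "0 0 0 -1 0;0 0 0 -2 0;0 0 0 -3 0;0 0 0 -3 0"

```text
time: 6.92
ee_pos: [0.5537, -0.0923, 0.002]
tcp_rot: [-180.0, -0.0, 98.8]
wrist_force: [0.5, 0.0, 0.4]
opening: -0.0001
```

play_rows --commands "0 0 0 -1 0;0 0 0 -2 0;0 0 0 -2 0"

```text
time: 7.17
ee_pos: [0.5538, -0.0923, 0.0]
tcp_rot: [-180.0, -0.0, 98.8]
wrist_force: [0.8, 0.0, 0.2]
opening: 0.0001
```

play_rows --commands "0 0 0 -1 0;0 0 0 -2 0;0 0 0 -2 0"

```text
time: 7.42
ee_pos: [0.5538, -0.0923, -0.002]
tcp_rot: [-180.0, -0.0, 98.8]
wrist_force: [0.4, 0.5, -0.6]
opening: -0.0004
```

Run:
```python
from h import *
o=get_obs(); print(o['ee_pos'],o['wrist_force'],o['time'])
a=camera('scene')[:,:,::-1];cv2.imwrite('pics/s6.png',a)
cv2.imwrite('pics/c7.png',cv2.resize(a[220:300,275:355],(600,600),interpolation=cv2.INTER_CUBIC))
```

```text
[ 0.5537679  -0.09229022 -0.00198483] [ 0.43538723  0.46557359 -0.60730967] 7.4167
```

View pics/c7.png

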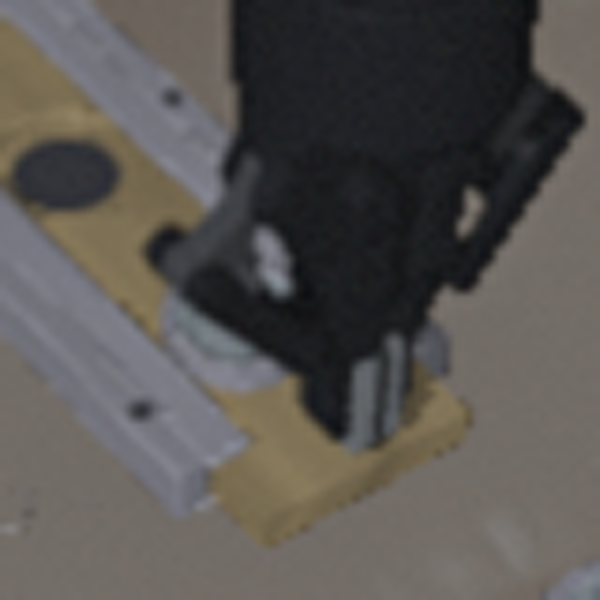

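play_rows --commands "0 0 0 -0.5 0;0 0 0 -1 0;0 0 0 -1 0"

```text
time: 7.72
ee_pos: [0.5539, -0.0923, -0.0028]
tcp_rot: [-180.0, 0.0, 98.8]
wrist_force: [-0.8, 0.2, 0.5]
opening: -0.0002
```

play_rows --commands "0 0 0 -0.5 0;0 0 0 -1 0;0 0 0 -1 0"

```text
time: 7.97
ee_pos: [0.5538, -0.0923, -0.0038]
tcp_rot: [-180.0, -0.0, 98.8]
wrist_force: [-0.0, -0.0, 0.2]
opening: -0.0
```

play_rows --commands "0 0 0 -0.5 0;0 0 0 -1 0;0 0 0 -1 0"

```text
time: 8.22
ee_pos: [0.5538, -0.0923, -0.0048]
tcp_rot: [-180.0, -0.0, 98.8]
wrist_force: [0.1, 0.7, -1.1]
opening: 0.0004
```

play_rows --commands "0 0 0 -0.5 0;0 0 0 -1 0;0 0 0 -1 0"

```text
time: 8.47
ee_pos: [0.5538, -0.0923, -0.0058]
tcp_rot: [-180.0, -0.0, 98.8]
wrist_force: [-0.8, 0.4, 0.4]
opening: -0.0001
```

play_rows --commands "0 0 0 -0.5 0;0 0 0 -1 0;0 0 0 -1 0"

```text
time: 8.72
ee_pos: [0.5538, -0.0923, -0.0068]
tcp_rot: [-180.0, -0.0, 98.8]
wrist_force: [0.5, -0.2, -0.3]
opening: 0.0001
```

Run:
```python
from h import *
o=get_obs(); print(o['ee_pos'],o['wrist_force'],o['time'])
cv2.imwrite('pics/w7.png',camera('wrist')[:,:,::-1]);a=camera('scene')[:,:,::-1];cv2.imwrite('pics/s7.png',a)
cv2.imwrite('pics/c8.png',cv2.resize(a[240:290,295:345],(600,600),interpolation=cv2.INTER_CUBIC))
```

```text
[ 0.55382557 -0.09230359 -0.00684245] [ 0.45617703 -0.22503383 -0.31691268] 8.7167
```

View pics/c8.png

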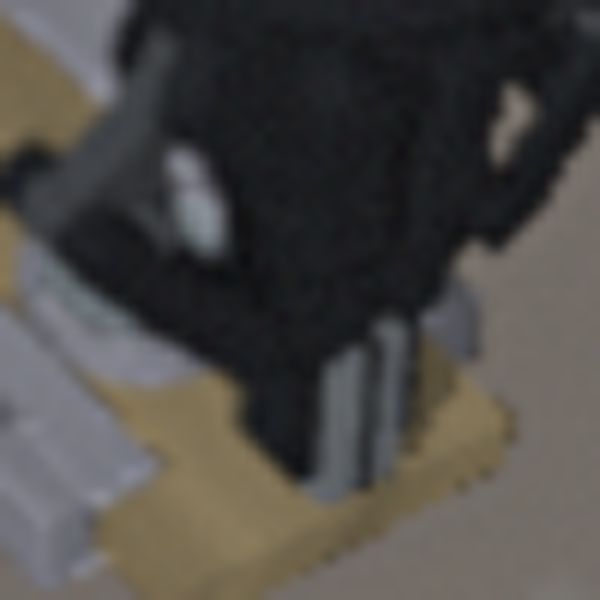

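View pics/w7.png

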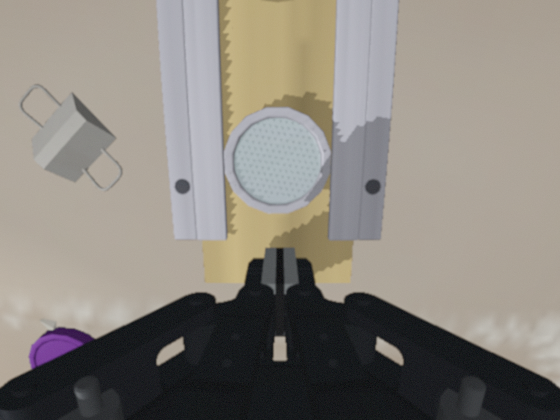

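Run:
```python
from h import *
o=get_obs()
print('board end',ray('wrist',[(210,283),(345,283),(277,212)],.015,o).round(4))
for z in(0,.005,.01,.015,.02,.025):
  print(z,'scene tip',ray('scene',[(322.5,281.7)],z).round(4)[0],'wrist front',ray('wrist',[(280,248)],z,o).round(4)[0])
```

```text
board end [[ 0.5228 -0.1069  0.015 ]
 [ 0.5867 -0.097   0.015 ]
 [ 0.5492 -0.0669  0.015 ]]
0 scene tip [ 0.5603 -0.0868  0.    ] wrist front [ 0.5541 -0.09    0.    ]
0.005 scene tip [ 0.5578 -0.0907  0.005 ] wrist front [ 0.5538 -0.088   0.005 ]
0.01 scene tip [ 0.5553 -0.0946  0.01  ] wrist front [ 0.5535 -0.0859  0.01  ]
0.015 scene tip [ 0.5528 -0.0986  0.015 ] wrist front [ 0.5532 -0.0839  0.015 ]
0.02 scene tip [ 0.5503 -0.1025  0.02  ] wrist front [ 0.5528 -0.0818  0.02  ]
0.025 scene tip [ 0.5478 -0.1064  0.025 ] wrist front [ 0.5525 -0.0797  0.025 ]
```

play_rows --commands "0 0 0 -0.5 0;0 0 0 -1 0;0 0 0 -1 0"

```text
time: 9.07
ee_pos: [0.5539, -0.0923, -0.0078]
tcp_rot: [180.0, -0.0, 98.8]
wrist_force: [-1.0, -0.1, -0.3]
opening: -0.0
```

play_rows --commands "0 0 0 -0.5 0;0 0 0 -1 0;0 0 0 -1 0"

```text
time: 9.32
ee_pos: [0.554, -0.0923, -0.0078]
tcp_rot: [180.0, 0.0, 98.8]
wrist_force: [-2.8, 0.6, 8.0]
opening: 0.0001
```

play_rows --commands "0 0 0 -0.5 0;0 0 0 -1 0;0 0 0 -1 0"

```text
time: 9.57
ee_pos: [0.554, -0.0923, -0.0079]
tcp_rot: [179.9, 0.0, 98.8]
wrist_force: [-6.9, 2.1, 15.9]
opening: -0.0002
```

play_rows --commands "0 0 0 -0.5 0;0 0 0 -1 0;0 0 0 -1 0"

```text
time: 9.82
ee_pos: [0.5541, -0.0923, -0.0079]
tcp_rot: [179.9, 0.0, 98.8]
wrist_force: [-11.3, 1.5, 23.2]
opening: 0.0002
```

Contact with the board comes at TCP z = -7.8 mm, so the tips are 22.8 mm short of the reported TCP. I'll lift to about 2.3 mm above the board and push from there.

play_rows --commands "0 0 0 3 0;0 0 0 5.3 0;0 -0.6 4 5.3 0;0 -1.2 8 5.3 0;0 -1.7 11 5.3 0;0 -2 13 5.3 0;0 -2.1 14 5.3 0;0 -2.3 15 5.3 0;0 -2.4 16 5.3 0;0 -2.6 17 5.3 0"

```text
time: 10.65
ee_pos: [0.5513, -0.0753, -0.0055]
tcp_rot: [-180.0, 0.0, 98.8]
wrist_force: [0.6, -0.9, -0.4]
opening: -0.0002
```

play_rows --commands "0 -0.2 1 0 0;0 -0.3 2 0 0;0 -0.5 3 0 0;0 -0.8 5 0 0;0 -1.1 7 0 0;0 -1.4 9 0 0;0 -1.7 11 0 0;0 -2 13 0 0;0 -2.3 15 0 0;0 -2.6 17 0 0"

```text
time: 11.48
ee_pos: [0.5487, -0.0581, -0.0054]
tcp_rot: [180.0, 0.0, 98.8]
wrist_force: [0.3, 1.0, -0.3]
opening: 0.0001
```

Run:
```python
from h import *
o=get_obs(); print(o['ee_pos'],o['wrist_force'],o['time'])
cv2.imwrite('pics/w8.png',camera('wrist')[:,:,::-1])
```

```text
[ 0.54866435 -0.05810117 -0.00539767] [ 0.30085396  1.00813701 -0.33804358] 11.4833
```

View pics/w8.png

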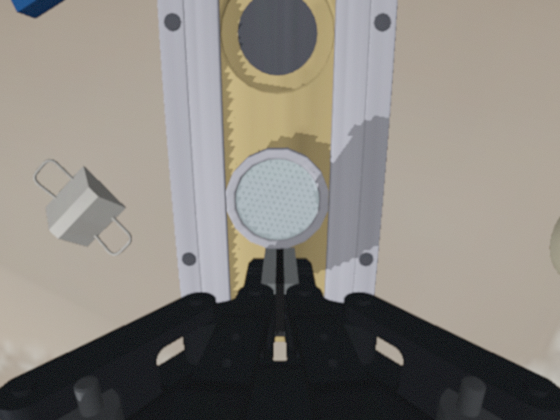

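Run:
```python
from h import *
o=get_obs()
print(ray('wrist',[(278,198)],.024,o).round(4),ray('wrist',[(278,36)],.013,o).round(4))
```

```text
[[ 0.5431 -0.0241  0.024 ]] [[0.5332 0.0401 0.013 ]]
```

play_rows --commands "0 -0.3 2 0 0;0 -0.7 4.5 0 0;0 -1.1 7 0 0;0 -1.5 9.5 0 0;0 -1.8 12 0 0;0 -2.2 14.5 0 0;0 -2.6 17 0 0;0 -3 19.5 0 0;0 -3.4 22 0 0;0 -3.8 24.5 0 0"

```text
time: 12.37
ee_pos: [0.5449, -0.0336, -0.0054]
tcp_rot: [180.0, 0.0, 98.8]
wrist_force: [-1.0, -0.3, 0.3]
opening: -0.0002
```

play_rows --commands "0 -0.3 2 0 0;0 -0.6 4 0 0;0 -0.9 6 0 0;0 -1.2 8 0 0;0 -1.5 10 0 0;0 -1.8 12 0 0;0 -2.2 14 0 0;0 -2.5 16 0 0;0 -2.8 18 0 0;0 -3 19 0 0"

```text
time: 13.2
ee_pos: [0.5419, -0.0146, -0.0054]
tcp_rot: [180.0, -0.0, 98.8]
wrist_force: [0.5, -0.5, 0.0]
opening: 0.0001
```

Run:
```python
from h import *
o=get_obs(); print(o['ee_pos'],o['wrist_force'],o['time'])
cv2.imwrite('pics/w9.png',camera('wrist')[:,:,::-1])
```

```text
[ 0.54186556 -0.01455555 -0.00541211] [ 0.47576661 -0.4542634   0.04821217] 13.2
```

View pics/w9.png

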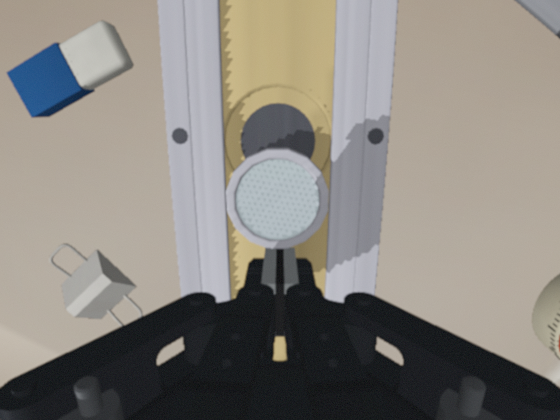

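The lens is pushing well and now overlaps the seat ring, with about 20 mm to go. I'll slow down from here.

play_rows --commands "0 -0.2 1.2 0 0;0 -0.4 2.4 0 0;0 -0.6 3.6 0 0;0 -0.7 4.8 0 0;0 -0.9 6 0 0;0 -1.1 7.2 0 0;0 -1.3 8.4 0 0;0 -1.5 9.6 0 0;0 -1.7 10.8 0 0;0 -1.9 12 0 0"

```text
time: 14.08
ee_pos: [0.54, -0.0027, -0.0054]
tcp_rot: [180.0, 0.0, 98.8]
wrist_force: [0.2, 0.2, 0.5]
opening: 0.0001
```

play_rows --commands "0 -0.1 0.5 0 0;0 -0.2 1 0 0;0 -0.2 1.5 0 0;0 -0.3 2 0 0;0 -0.4 2.5 0 0;0 -0.5 3 0 0;0 -0.5 3.5 0 0;0 -0.6 4 0 0"

```text
time: 14.75
ee_pos: [0.5394, 0.0012, -0.0054]
tcp_rot: [180.0, 0.0, 98.8]
wrist_force: [-0.9, -0.2, 0.7]
opening: 0.0
```

play_rows --commands "0 -0.1 0.5 0 0;0 -0.2 1 0 0;0 -0.2 1.5 0 0;0 -0.3 2 0 0"

```text
time: 15.08
ee_pos: [0.5391, 0.0032, -0.0054]
tcp_rot: [180.0, 0.0, 98.8]
wrist_force: [-0.3, -1.1, -0.1]
opening: 0.0002
```

play_rows --commands "0 -0.1 0.5 0 0;0 -0.2 1 0 0;0 -0.2 1.5 0 0"

```text
time: 15.33
ee_pos: [0.5388, 0.0048, -0.0054]
tcp_rot: [-180.0, -0.0, 98.8]
wrist_force: [-0.3, 0.0, -0.1]
opening: -0.0002
```

play_rows --commands "0 -0.1 0.5 0 0;0 -0.2 1 0 0;0 -0.2 1 0 0"

```text
time: 15.58
ee_pos: [0.5386, 0.0058, -0.0055]
tcp_rot: [-180.0, -0.0, 98.8]
wrist_force: [0.2, -0.0, -0.4]
opening: 0.0003
```

Run:
```python
from h import *
o=get_obs(); print(o['ee_pos'],o['wrist_force'],o['time'])
cv2.imwrite('pics/w10.png',camera('wrist')[:,:,::-1])
```

```text
[ 0.53861737  0.00581701 -0.00547298] [ 0.21215802 -0.04034818 -0.35978421] 15.5833
```

View pics/w10.png

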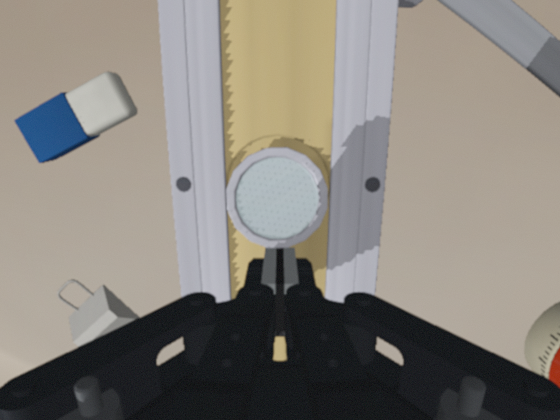

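play_rows --commands "0 -0.1 0.4 0 0;0 -0.1 0.8 0 0;0 -0.1 0.8 0 0"

```text
time: 15.88
ee_pos: [0.5386, 0.0065, -0.0055]
tcp_rot: [-180.0, -0.0, 98.8]
wrist_force: [0.9, -0.7, -0.1]
opening: 0.0001
```

play_rows --commands "0 -0.1 0.4 0 0;0 -0.1 0.8 0 0;0 -0.1 0.8 0 0"

```text
time: 16.13
ee_pos: [0.5385, 0.0074, -0.0054]
tcp_rot: [-180.0, -0.0, 98.8]
wrist_force: [0.9, -0.4, -0.9]
opening: 0.0002
```

play_rows --commands "0 -0.1 0.4 0 0;0 -0.1 0.8 0 0;0 -0.1 0.8 0 0"

```text
time: 16.38
ee_pos: [0.5384, 0.0081, -0.0054]
tcp_rot: [-180.0, 0.0, 98.8]
wrist_force: [0.4, -0.1, 0.2]
opening: -0.0001
```

play_rows --commands "0 -0.1 0.4 0 0;0 -0.1 0.8 0 0;0 -0.1 0.8 0 0"

```text
time: 16.63
ee_pos: [0.5383, 0.0089, -0.0054]
tcp_rot: [180.0, 0.0, 98.8]
wrist_force: [0.9, 0.5, -0.3]
opening: -0.0002
```

Run:
```python
from h import *
o=get_obs(); print(o['ee_pos'],o['wrist_force'],o['time'])
cv2.imwrite('pics/w11.png',camera('wrist')[:,:,::-1])
```

```text
[ 0.53830581  0.00889448 -0.00540021] [ 0.94334073  0.52074269 -0.34932174] 16.6333
```

View pics/w11.png

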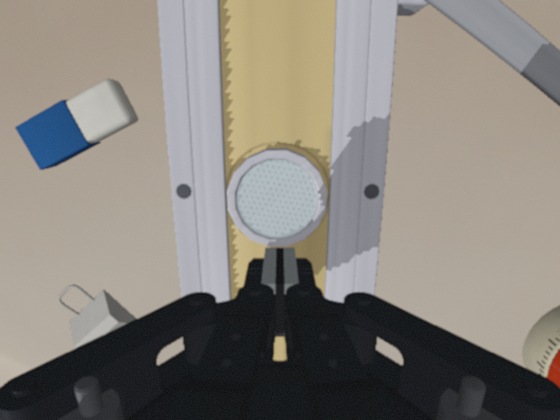

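play_rows --commands "0 -0.1 0.4 0 0;0 -0.1 0.8 0 0;0 -0.1 0.8 0 0"

```text
time: 16.93
ee_pos: [0.5382, 0.0097, -0.0054]
tcp_rot: [180.0, 0.0, 98.8]
wrist_force: [0.5, -0.4, 0.2]
opening: 0.0004
```

play_rows --commands "0 -0.1 0.4 0 0;0 -0.1 0.8 0 0;0 -0.1 0.8 0 0"

```text
time: 17.18
ee_pos: [0.5381, 0.0105, -0.0054]
tcp_rot: [-180.0, -0.0, 98.8]
wrist_force: [0.3, -0.3, -0.4]
opening: 0.0001
```

Run:
```python
from h import *
o=get_obs(); print(o['ee_pos'],o['wrist_force'],o['time'])
cv2.imwrite('pics/w12.png',camera('wrist')[:,:,::-1])
a=camera('scene')[:,:,::-1]
cv2.imwrite('pics/c12.png',cv2.resize(a[210:270,250:310],(600,600),interpolation=cv2.INTER_CUBIC))
```

```text
[ 0.53807068  0.01054642 -0.00540667] [ 0.32246039 -0.25937081 -0.39867853] 17.1833
```

View pics/w12.png

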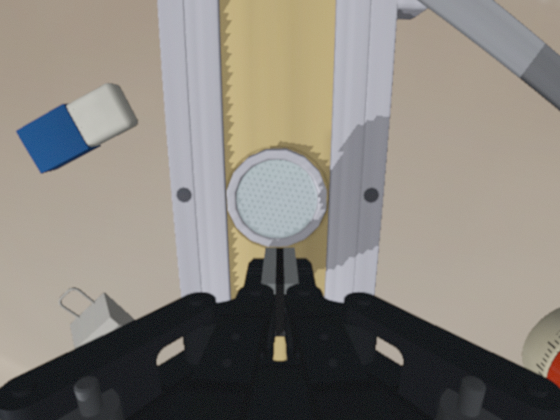

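View pics/c12.png

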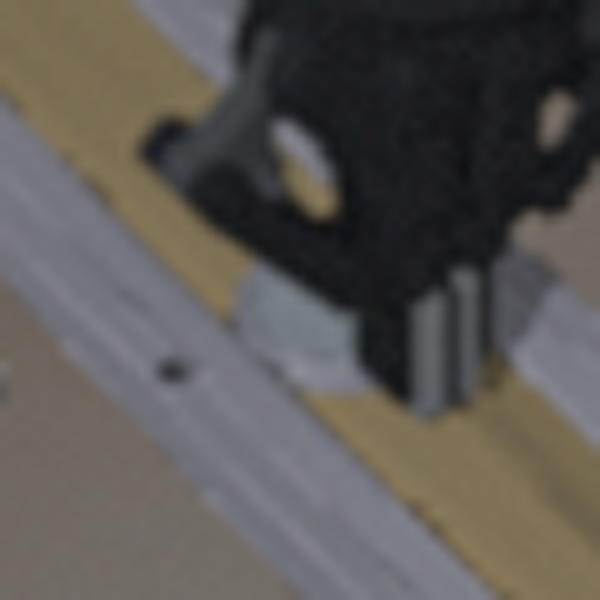

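Run:
```python
from h import *
o=get_obs(); o=dict(ee_pos=o['ee_pos'].copy(),tcp_rot=o['tcp_rot'])
for n,e in(('w9',(.54187,-.01456,-.0054)),('w10',(.5386,.0058,-.0055)),('w11',(.5383,.0089,-.0054)),('w12',(.53807,.01055,-.0054))):
  o['ee_pos']=np.array(e); im=cv2.imread(f'pics/{n}.png')
  print(n,ray('wrist',[(278,148),(278,248)],.024,o).round(4).tolist(),ray('wrist',[(278,148),(278,137),(278,86)],.015,o).round(4)[:,:2].tolist())
cr=[cv2.resize(cv2.imread(f'pics/{n}.png')[125:265,215:345],None,fx=3,fy=3,interpolation=cv2.INTER_CUBIC) for n in('w10','w12')]
cv2.imwrite('pics/cmp.png',np.hstack(cr))
```

```text
w9 [[0.5332, 0.0397, 0.024], [0.5398, -0.0031, 0.024]] [[0.5333, 0.0388], [0.5326, 0.0434], [0.5294, 0.064]]
w10 [[0.5299, 0.0601, 0.024], [0.5365, 0.0173, 0.024]] [[0.53, 0.0592], [0.5293, 0.0638], [0.5262, 0.0843]]
w11 [[0.5296, 0.0632, 0.024], [0.5362, 0.0204, 0.024]] [[0.5297, 0.0623], [0.529, 0.0669], [0.5259, 0.0874]]
w12 [[0.5294, 0.0648, 0.024], [0.536, 0.022, 0.024]] [[0.5295, 0.0639], [0.5288, 0.0686], [0.5256, 0.0891]]
```

View pics/cmp.png

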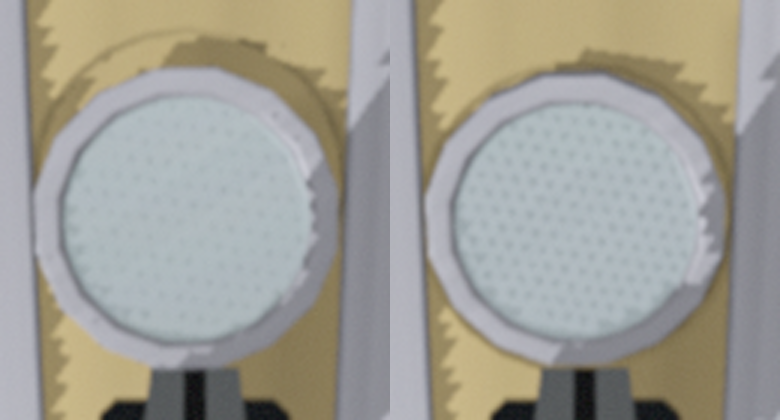

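play_rows --commands "0 -0.1 0.4 0 0;0 -0.1 0.8 0 0;0 -0.1 0.8 0 0"

```text
time: 17.53
ee_pos: [0.538, 0.0112, -0.0054]
tcp_rot: [-180.0, 0.0, 98.8]
wrist_force: [0.5, -1.4, -0.1]
opening: -0.0
```

play_rows --commands "0 0 0.3 0 0;0 -0.1 0.6 0 0;0 -0.1 0.6 0 0"

```text
time: 17.78
ee_pos: [0.538, 0.0117, -0.0053]
tcp_rot: [180.0, 0.0, 98.8]
wrist_force: [0.2, -2.9, 1.9]
opening: -0.0001
```

play_rows --commands "0 0 0.3 0 0;0 -0.1 0.6 0 0;0 -0.1 0.6 0 0"

```text
time: 18.03
ee_pos: [0.538, 0.012, -0.0052]
tcp_rot: [180.0, 0.1, 98.8]
wrist_force: [0.9, -5.7, 1.0]
opening: 0.0
```

Run:
```python
from h import *
o=get_obs(); print(o['ee_pos'],o['wrist_force'],o['time'])
a=camera('wrist')[:,:,::-1];cv2.imwrite('pics/w13.png',a)
cv2.imwrite('pics/c13.png',cv2.resize(a[125:265,215:345],None,fx=4,fy=4,interpolation=cv2.INTER_CUBIC))
```

```text
[ 0.53803588  0.01197515 -0.0052036 ] [ 0.94441538 -5.72926397  1.03384011] 18.0333
```

View pics/c13.png

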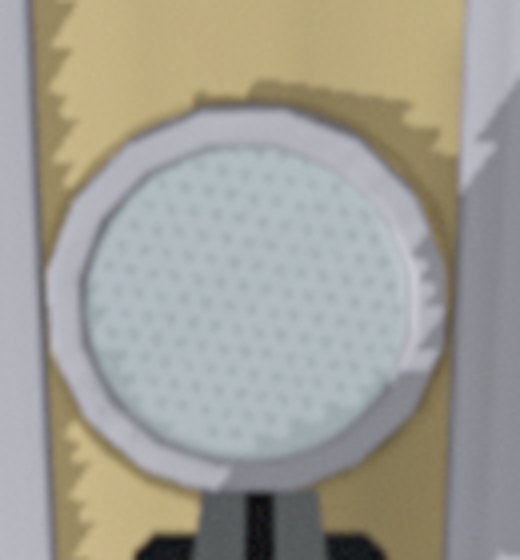

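The force jumped to 5.7 N with almost no motion, so the lens is against a hard stop. I'll back off, lift and check that it is seated.

play_rows --commands "0 0.3 -2 0 0;0 1.5 -10 0 0;0 3 -20 2 0;0 3 -20 30 0;0 3 -20 60 0;0 3 -20 90 0;0 3 -20 90 0"

```text
time: 18.67
ee_pos: [0.5434, -0.0082, 0.0907]
tcp_rot: [179.6, 0.1, 98.8]
wrist_force: [-0.2, 0.1, 1.5]
opening: -0.0001
```

Run:
```python
from h import *
o=get_obs(); print(o['ee_pos'],o['wrist_force'],o['time']);np.save('o14.npy',np.r_[o['ee_pos'],o['tcp_rot']])
a=camera('wrist')[:,:,::-1];cv2.imwrite('pics/w14.png',a)
s=camera('scene')[:,:,::-1];cv2.imwrite('pics/s14.png',s)
cv2.imwrite('pics/c14.png',cv2.resize(s[210:270,250:310],(600,600),interpolation=cv2.INTER_CUBIC))
```

```text
[ 0.5433745  -0.0082439   0.09074077] [-0.17827008  0.13173681  1.48884526] 18.6667
```

View pics/w14.png

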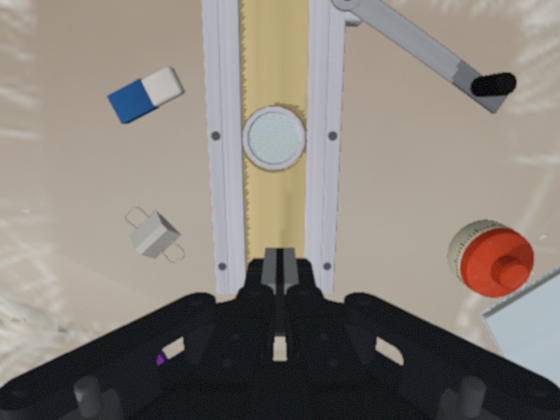

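View pics/c14.png

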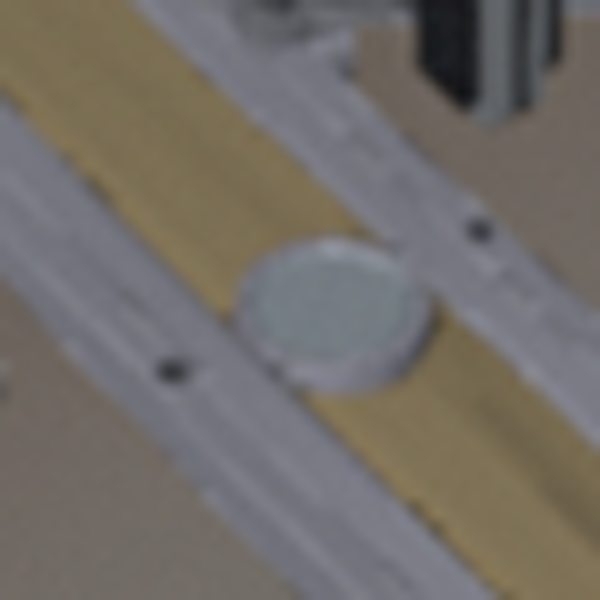

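Run:
```python
from h import *
def fit(n):
    im=cv2.imread(f'pics/{n}.png'); hsv=cv2.cvtColor(im,cv2.COLOR_BGR2HSV)
    m=((hsv[...,1]<45)&(hsv[...,2]>90)).astype(np.uint8)
    m[:, :222]=0; m[:,334:]=0
    return im,hsv
for n in('w8','w9','w10','w11','w12','w13'):
    im=cv2.imread(f'pics/{n}.png').astype(int)
    # inner glass-rim + outer rim edges along row: b-r difference: board yellowish
    row=im[190:206].mean(0); br=row[:,0]-row[:,2]
    seg=np.where(br[215:345]>-8)[0]+215
    # transitions
    s=br[222:336]; cr=np.where(np.diff(np.sign(s+15)))[0]+222
    print(n,cr.tolist())
Rt=None
for e,y in(((.5487,-.0581,-.0054),-.0241),((.538,.01197,-.0052),.0413),):
  for z in(.024,.020):
    o=dict(ee_pos=np.array(e),tcp_rot=[180,0,98.8]); ex=np.array([-.153,.988,0]);ey=np.array([.988,.153,0])
    c=np.array([e[0],e[1],0])+ex*.034;c[2]=z
    p=proj('wrist',[c-ey*.022,c+ey*.022,c+ex*.022,c-ex*.022],o);print(z,p.round(1).tolist(), (p[1]-p[0])[0].round(1))
```

```text
w8 []
w9 []
w10 [327, 328]
w11 [326, 328]
w12 [326, 328]
w13 [325, 327]
0.024 [[226.3, 198.5], [331.1, 198.5], [278.7, 145.4], [278.7, 247.3]] 104.8
0.02 [[227.7, 196.2], [329.7, 196.2], [278.7, 144.6], [278.7, 243.9]] 102.0
0.024 [[226.4, 198.4], [331.1, 198.4], [278.7, 145.4], [278.7, 247.1]] 104.7
0.02 [[227.8, 196.1], [329.7, 196.1], [278.7, 144.5], [278.7, 243.7]] 101.9
```

Run:
```python
from h import *
r=[]
for n in('w8','w9','w10','w11','w12','w13'):
    im=cv2.imread(f'pics/{n}.png')[192:204,215:345]; r.append(cv2.resize(im,None,fx=6,fy=8,interpolation=cv2.INTER_CUBIC)); 
cv2.imwrite('pics/strip.png',np.vstack(r))
a=[cv2.resize(cv2.imread(f'pics/{n}.png')[140:260,265:277],None,fx=8,fy=5,interpolation=cv2.INTER_CUBIC) for n in('w8','w9','w10','w11','w12','w13')]
cv2.imwrite('pics/strip2.png',np.hstack(a))
```

```text
(no output)
```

View pics/strip.png

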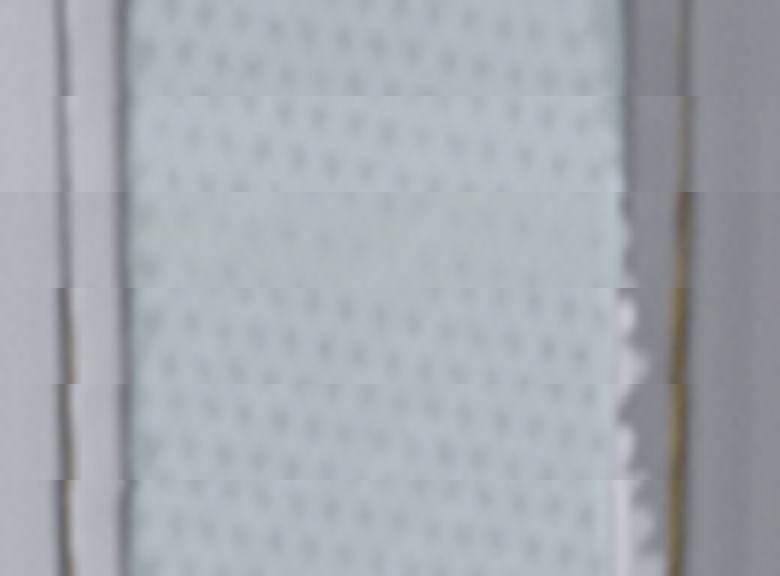

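View pics/strip2.png

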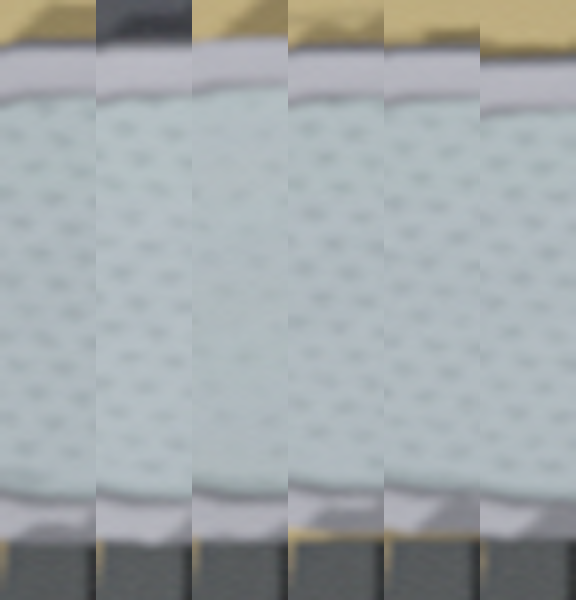

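The apparent lens diameter fell from 103.5 to 100 px at the same tool distance. That is the 3 % expected for a 4 mm drop, and the hard stop followed it, so the lens is seated. Next is the keeper: in w14 the post's base is at about (481,86) and its top at (507,83).

Run:
```python
from h import *
o=np.load('o14.npy'); o=dict(ee_pos=o[:3],tcp_rot=o[3:])
f=lambda uv,z:ray('wrist',uv,z,o)[0]
print('post',f((480,86),.0255),f((507,83),.0555),'nut',f((345,1),.032))
print('lens',f((274,138),.020),f((274,138),.024))
im=cv2.imread('pics/w14.png');cv2.imwrite('pics/c15.png',cv2.resize(im[0:130,320:540],(660,390),interpolation=cv2.INTER_CUBIC))
s=cv2.imread('pics/s14.png');cv2.imwrite('pics/c16.png',cv2.resize(s[185:235,265:345],(800,500),interpolation=cv2.INTER_CUBIC))
```

```text
post [0.66450465 0.09976657 0.0255    ] [0.66338098 0.09927547 0.0555    ] nut [0.562905   0.13228074 0.032     ]
lens [0.53258111 0.04272299 0.02      ] [0.53257026 0.04300227 0.024     ]
```

View pics/c15.png

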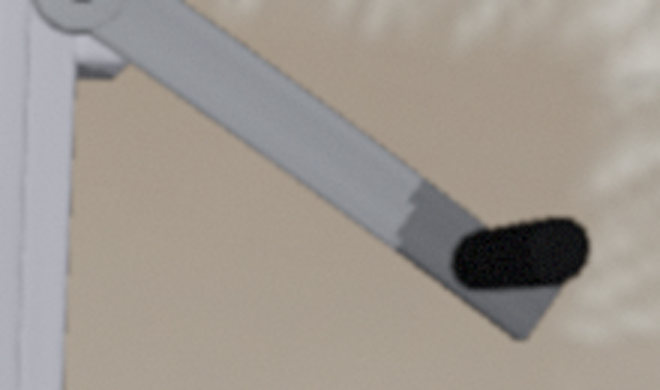

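View pics/c16.png

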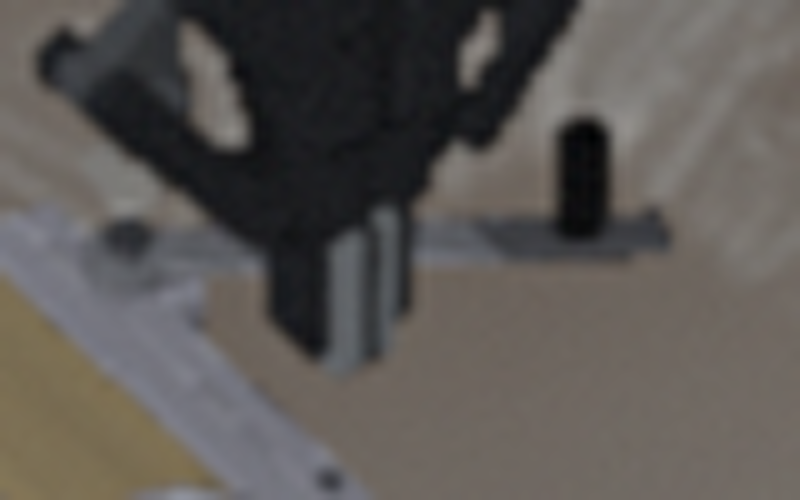

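play_rows --commands "0 20 20 10 7;0 40 45 10 14;0 70 75 10 21;0 100 110 10 28;0 136 145 10 35;0 136 145 10 42;0 136 145 10 49;0 136 145 10 56;0 136 145 10 63;0 136 145 10 70"

```text
time: 19.6
ee_pos: [0.6763, 0.1371, 0.0923]
tcp_rot: [-179.9, -0.2, 169.1]
wrist_force: [0.5, 0.1, 0.9]
opening: -0.0001
```

play_rows --commands "0 0 0 0 7;0 0 0 0 14;0 0 0 0 21;0 0 0 0 28;0 0 0 0 35;0 0 0 0 42;0 0 0 0 49;0 0 0 0 56;0 0 0 0 63;0 0 0 0 70"

```text
time: 20.43
ee_pos: [0.6762, 0.1369, 0.0926]
tcp_rot: [179.9, -0.1, -120.9]
wrist_force: [1.1, -0.6, 0.7]
opening: -0.0
```

play_rows --commands "0 0 0 0 7;0 0 0 0 9.6;0 0 0 0 9.6"

```text
time: 20.68
ee_pos: [0.6762, 0.1369, 0.0927]
tcp_rot: [179.9, -0.1, -111.5]
wrist_force: [-0.6, 0.4, -0.6]
opening: 0.0002
```

Run:
```python
from h import *
o=get_obs(); print(o['ee_pos'],o['tcp_rot'],o['q'].round(1),o['wrist_force'],o['time'])
a=camera('wrist')[:,:,::-1];cv2.imwrite('pics/w16.png',a)
```

```text
[0.67621158 0.13694599 0.09269708] [ 1.79867382e+02 -7.02064986e-02 -1.11505725e+02] [ 11.4  24.   20.2  86.3   0.  -57.1] [-0.56272101  0.41024954 -0.63613042] 20.6833
```

View pics/w16.png

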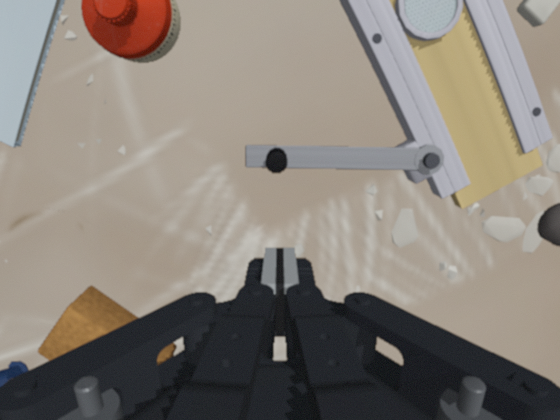

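Run:
```python
from h import *
o=get_obs()
f=lambda uv,z:ray('wrist',uv,z,o)[0]
pv=f((431,160),.032);po=f((277,159),.0555);d=po-pv
print(pv,po,np.linalg.norm(d[:2]),np.degrees(np.arctan2(d[1],d[0])),proj('wrist',o['ee_pos'],o))
pv=np.array([.5640,.1395]);
print('cur',o['ee_pos'])
for th in(-21,-24,-30,-37,-44,-51,-58,-65,-72,-79,-86,-93,-100,-105,-109.4):
    t=np.radians(th);u=np.array([np.cos(t),np.sin(t)]);tg=np.array([np.sin(t),-np.cos(t)])
    p=pv+.108*u-.019*tg;print(th,(p*1000).round(1),'yaw',th-90)
```

```text
[0.56540562 0.13959707 0.032     ] [0.6624255  0.09749182 0.0555    ] 0.10576251308717471 -23.460154571641603 [[279.97855385 246.9348728 ]]
cur [0.67628793 0.13698788 0.09295031]
-21 [671.6 118.5] yaw -111
-24 [670.4 112.9] yaw -114
-30 [667. 102.] yaw -120
-37 [661.7  89.7] yaw -127
-44 [654.9  78.1] yaw -134
-51 [646.7  67.5] yaw -141
-58 [637.3  58. ] yaw -148
-65 [626.9  49.6] yaw -155
-72 [615.4  42.7] yaw -162
-79 [603.3  37.1] yaw -169
-86 [590.5  33.1] yaw -176
-93 [577.3  30.7] yaw -183
-100 [564.   29.8] yaw -190
-105 [554.4  30.3] yaw -195
-109.4 [546.   31.3] yaw -199.4
```

play_rows --commands "0 0 0 -25 0;0 0 0 -50 0;0 0 0 -75 0;0 0 0 -80 0;0 0 0 -80 0"

```text
time: 21.15
ee_pos: [0.6751, 0.137, 0.0118]
tcp_rot: [179.8, -0.2, -111.7]
wrist_force: [0.1, -0.8, 1.4]
opening: -0.0001
```

play_rows --commands "0 -2 -10 0 0;0 -3 -15 0 0;0 -4 -19 0 0;0 -5 -24 0 -2.5;0 -6.3 -29.6 0 -5.5;0 -8 -35 0 -8.5;0 -10.6 -41.2 0 -12;0 -13.4 -47.3 0 -15.5;0 -16.7 -53.2 0 -19;0 -20.2 -58.9 0 -22.5"

```text
time: 21.98
ee_pos: [0.6572, 0.0778, 0.0162]
tcp_rot: [-179.9, 0.1, -134.3]
wrist_force: [-0.3, 0.4, -0.3]
opening: 0.0
```

Run:
```python
from h import *
o=get_obs(); print(o['ee_pos'],o['tcp_rot'],o['wrist_force'],o['time'])
a=camera('wrist')[:,:,::-1];cv2.imwrite('pics/w17.png',a)
```

```text
[0.65723766 0.07783279 0.01617256] [-1.79913762e+02  1.08973055e-01 -1.34335095e+02] [-0.25477738  0.4022153  -0.2523406 ] 21.9833
```

View pics/w17.png

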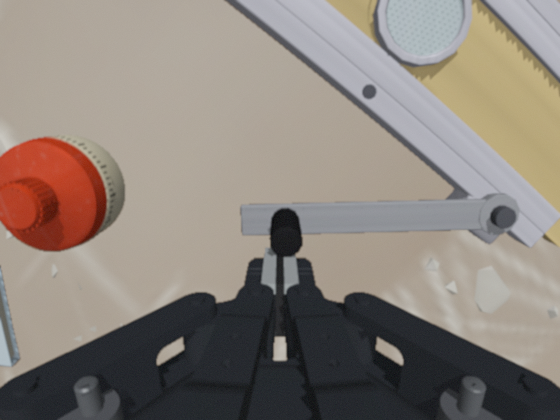

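play_rows --commands "0 -5.3 -5.3 -1 -3.5;0 -10.5 -10.3 -2 -7;0 -15 -15.2 -2 -10.5;0 -20 -19.8 -2 -14;0 -25 -24.1 -2 -17.5;0 -30.3 -28.2 -2 -21;0 -36 -31.8 -2 -24.5;0 -41.8 -35.1 -2 -28;0 -47.8 -38 -2 -31.5;0 -53.9 -40.7 -2 -35"

```text
time: 22.87
ee_pos: [0.6031, 0.0375, 0.0138]
tcp_rot: [-180.0, 0.1, -169.2]
wrist_force: [0.4, -0.0, -0.0]
opening: 0.0001
```

Run:
```python
from h import *
o=get_obs(); print(o['ee_pos'],o['tcp_rot'],o['wrist_force'],o['time'])
a=camera('wrist')[:,:,::-1];cv2.imwrite('pics/w18.png',a)
```

```text
[0.60314405 0.03749971 0.01383936] [-1.79986076e+02  1.15792617e-01 -1.69233210e+02] [ 0.40164368 -0.00259752 -0.04849642] 22.8667
```

View pics/w18.png

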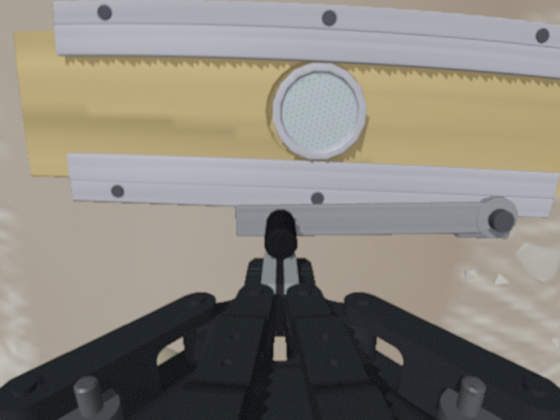

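play_rows --commands "0 -5.3 -2.2 0 -3;0 -10 -3.5 0 -5.5;0 -15 -4.7 0 -8.2;0 -19.4 -5.5 0 -10.5;0 -26 -6.6 0 -14;0 -29.5 -7 0 -16"

```text
time: 23.42
ee_pos: [0.5735, 0.0307, 0.0136]
tcp_rot: [180.0, 0.1, 174.8]
wrist_force: [0.6, -0.4, -0.6]
opening: 0.0
```

play_rows --commands "0 -3.2 -0.3 0 -1.5;0 -6.5 -0.5 0 -3.3;0 -9.8 -0.5 0 -5;0 -12 -0.5 0 -6.2;0 -14.5 -0.3 0 -7.5;0 -17 -0.1 0 -8.8;0 -19.4 0 0 -10"

```text
time: 24.0
ee_pos: [0.5538, 0.0309, 0.0129]
tcp_rot: [180.0, 0.0, 164.8]
wrist_force: [0.3, 0.7, 0.9]
opening: 0.0003
```

Run:
```python
from h import *
o=get_obs(); print(o['ee_pos'],o['tcp_rot'],o['wrist_force'],o['time'])
a=camera('wrist')[:,:,::-1];cv2.imwrite('pics/w19.png',a)
```

```text
[0.55383057 0.03090278 0.01286439] [1.79988872e+02 2.60164973e-02 1.64806903e+02] [0.34974812 0.69621575 0.94725186] 24.0
```

View pics/w19.png

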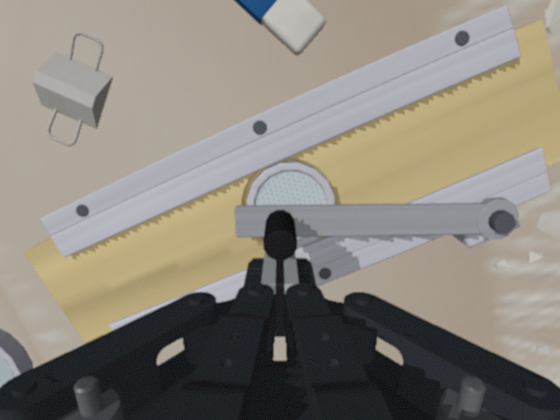

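play_rows --commands "0 -2 0.1 0 -1;0 -4 0.3 0 -2;0 -6 0.5 0 -3;0 -7 0.6 0 -3.6;0 -7 0.6 0 -3.6"

```text
time: 24.47
ee_pos: [0.5465, 0.0315, 0.0125]
tcp_rot: [-180.0, -0.0, 161.2]
wrist_force: [-0.3, -0.7, 0.4]
opening: 0.0002
```

play_rows --commands "0 -1 0.1 0 -0.5;0 -2 0.3 0 -1;0 -2 0.3 0 -1"

```text
time: 24.72
ee_pos: [0.5446, 0.0318, 0.0125]
tcp_rot: [-180.0, -0.0, 160.2]
wrist_force: [0.6, 0.1, 0.2]
opening: 0.0002
```

play_rows --commands "0 -1 0.1 0 0;0 -2 0.3 0 0;0 -2 0.3 0 0"

```text
time: 24.97
ee_pos: [0.5442, 0.0319, 0.0128]
tcp_rot: [180.0, 0.2, 160.3]
wrist_force: [7.2, -1.2, -3.4]
opening: -0.0
```

The force jumped to 7 N with no further motion, so the keeper is at its stop. I'll retreat and check.

play_rows --commands "0 4 -1 0 0;0 16 -5 0 0;0 25 -8 10 0;0 25 -8 45 0;0 25 -8 80 0;0 25 -8 115 0;0 25 -8 115 0"

```text
time: 25.55
ee_pos: [0.5703, 0.0241, 0.1349]
tcp_rot: [179.8, 0.5, 160.3]
wrist_force: [-0.2, 0.3, 0.3]
opening: -0.0002
```

Run:
```python
from h import *
o=get_obs(); print(o['ee_pos'],o['tcp_rot'],o['wrist_force'],o['time'])
a=camera('wrist')[:,:,::-1];cv2.imwrite('pics/w20.png',a)
s=camera('scene')[:,:,::-1];cv2.imwrite('pics/s20.png',s);cv2.imwrite('pics/c20.png',cv2.resize(s[180:310,215:395],(720,520),interpolation=cv2.INTER_CUBIC))
np.save('o20.npy',np.r_[o['ee_pos'],o['tcp_rot']])
```

```text
[0.57032164 0.02413635 0.13494211] [179.80093306   0.47357911 160.28359438] [-0.1928433   0.27741988  0.26419014] 25.55
```

View pics/w20.png

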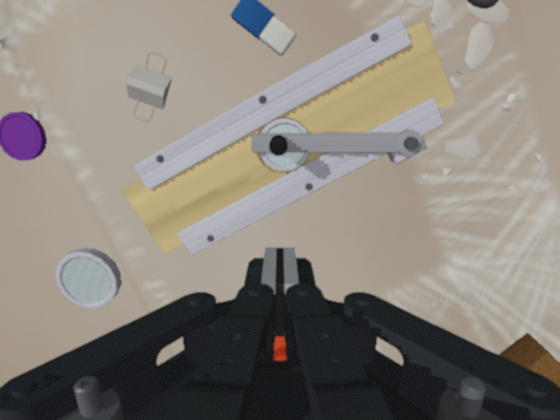

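View pics/c20.png

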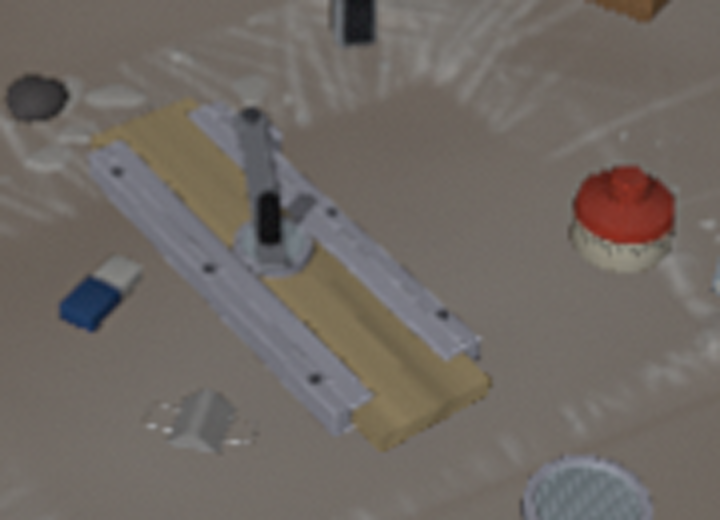

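Run:
```python
from h import *
o=np.load('o20.npy'); o=dict(ee_pos=o[:3],tcp_rot=o[3:])
f=lambda uv,z:ray('wrist',uv,z,o)[0]
a=f((411,143),.032);b=f((279,145),.0555);d=b-a;an=np.degrees(np.arctan2(d[1],d[0]));r=[f(p,.0185) for p in((160,159),(375,37))];e=r[1]-r[0];ca=np.degrees(np.arctan2(e[1],e[0]))
print(np.linalg.norm(d[:2]),an,ca,np.radians(255-((an-ca)%360)))
```

```text
0.10584981864902036 -109.8077963389385 98.82551988588499 1.8087425828836299
```

```bash
python3 -c "
from workcell import *
print(job_done()); print(get_obs()['time'])"
```

```text
the job is handed in; nothing more can be done
None
the job is handed in; nothing more can be done
```

The lens is in its seat, the keeper is swung over it to its stop, and I handed the job in at about 25.6 s of the 48 s allowed. No verdict is reported.

- **Lens:** I pushed it along the channel with shut fingers. It fell into the seat, then stopped hard when the push force reached 5.7 N, well under the 25 N limit. At the same tool distance its picture shrank from 103.5 to 100 px, which matches the 4 mm drop. The scene view was less clear, showing less of a height change than expected. However, the bar then passed over the lens without striking it, so I take it as seated.
- **Keeper:** I pushed the post round until the force jumped to 7 N with no further movement. The last picture puts it at about 1.81 rad, and the stop is 1.80.
- **Clear of the work:** The arm is lifted well above everything, and the wrist force was back near zero.
- **Bystanders:** By eye in the last pictures, the eraser, clip, pebble and timer look as they were at the start. I did not measure them again.
- **Failed first pass:** The shut fingertips end about 23 mm short of the reported TCP, so the first push went over the lens without touching it. I then felt for the board (up to 23 N of pressing on the wood only) and corrected the height before pushing again.

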